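# Reset a bar cradle's sliding rest to the next hole

### The arm

A 6-joint arm with a two-finger parallel gripper is mounted at the origin on the work surface. World frame = base frame: x ahead of the robot, y to its left, z up, the work surface at z = 0. Lengths are in mm, angles in rad, forces in N, time in s.
With the tool pointing down it reaches from about 300 to 775 mm from the base axis. Payload 14.6 kg.
Tool frame: the origin (TCP) lies on the centre line of the jaws, within the pads' length; the fingertips stand 19 mm ahead of it and the grasp point (between the pads) is the TCP (bot.tip_reach is the distance from the TCP to the fingertips, in mm); z points along the fingers, y is the line along which they close (so a half turn about z gives the same grasp; the last joint's range is limited). The gripper opens to 85 mm and grips with 20 to 120 N. Pads are 22 mm wide; open, the fingers measure 114 mm over their backs; the gripper's body (76 mm by 85 mm) begins 54 mm behind the grasp point. The pads swing forward as they close: fully open they stand 13 mm farther back than shut.
Start: joints at [1.233, 0.3, 1.521, -0, 1.321, -0.067], TCP at [147.124, 529.947, 250.281] pointing down, gripper open.
Joint ranges: [-3.03, 3.03], [-0.79, 2.21], [0.23, 2.52], [-1.04, 4.18], [0, 3.07], [-2.55, 2.55]. Speed limits (rad/s): [2.22, 2.22, 2.57, 3.14, 3.14, 3.14].

### API

Orientations are given as a unit quaternion [w, x, y, z].
In Python, from rig import bot gives the robot as it stands. Calls block until the motion is done:
- bot.move_to(position, orientation): joint-space move of the TCP to a pose.
- bot.servo_line(position, attitude=None, speed=150, until_force=None): straight line of the TCP; attitude=None keeps the orientation; speed is the mean speed in mm/s. With until_force (N) it stops when the force on the tool has changed by that much, and returns True; else False.
- bot.move_joints(angles): joint-space move.
- bot.move_gripper(opening, grip_force=None): finger opening in mm; grip_force is the grip in N (None keeps the last); returns when the fingers have stopped.
- bot.dwell(seconds).
- bot.ik(position, orientation): joint angles nearest the present ones, or None.
- bot.read_state(): the state.
- bot.read_camera(name): name is "scene" or "top"; returns a dict with "image" (384x512x3 uint8, blue, green, red), "depth" (384x512 float32, mm along the optical axis (not along the pixel's ray), 0 where there is no reading), "fovy" (degrees; the focal length in pixels is half the picture's height over the tangent of half this angle, whatever the lens; pixels are square), "cx", "cy" (the principal point, pixels), "eye" and "attitude" of the camera in the world. Camera axes: x right, y down, z forward; pixel columns grow to the right and rows downward; lengths in mm; the calibration is good to about 2 mm. A picture is of the moment at which its call begins.
A pose or a line that the arm cannot do raises bot.MotionError and nothing moves.
- bot.finish_job(): hands the job in; it is judged then, once.
The state is a dict: "clock": time; "joint_positions": joint angles; "qvel": joint speeds; "effort": joint torques, N m; "ee_pos": TCP position; "tool_rot": TCP orientation; "ft_force": force on the tool from outside, world axes, zero at the start; "moment": the same for the moment, N m; "grip_width": finger opening in mm; "grip_force": force on a finger pad.
Only numpy, scipy, OpenCV 4.12 (cv2) and the standard library are available. Lean on these libraries where they do the work, as an engineer would, in place of code of your own. Each camera call takes 0.05 s, during which the arm holds its last target. There are 200 camera calls.

### The job

Set the bar cradle one hole longer for the next batch of bars. First twist the small bar-grip knob clockwise to its stop and let it spring back, which kicks the travel catch clear; then pull up the round lock knob on the sliding sleeve, slide the sleeve to the very next hole away from the fixed V-rest, and let the pin drop fully home there. Finish while still holding the round lock knob, with the pin engaged; do not let go of it, and leave the things standing around undisturbed.

Things in the scene. Friction and masses are not known exactly. Their poses are not given: they have to be found in the camera images.
- rig: Fixed bar cradle: grey base plate 255 (x) x 360 (y) x 10 mm, origin on the bench under it, z up, yaw varies. A steel bar 40 mm wide, top 60 mm high, runs along rig y at rig x = +50 mm, with 12.5 mm holes 50 mm apart at rig y = -110, -60, -10, +40 mm. Fixed dark V-rest at rig (103, -168), 80 mm high; longer is rig +y. All is below 125 mm (141 with the lock knob pulled).
- sleeve (a joint): Position in m along rig +y of the aluminium sleeve (70 mm box tube on the bar, V-rest on its +x side, lock knob on top): 0 = the hole it starts in (rig y = -60 mm), 0.05 = next hole away from the fixed V-rest, 0.10 and -0.05 = the other holes. About 2 N of friction with the pin out and the catch clear; 1 mm of play either way when pinned.
- lock_pin (a joint): Height of the sprung lock plunger in m: 0 = pin fully home in a hole, 0.016 = upper stop. The 10 mm round-nosed pin is clear of the bar above 0.010 and rests there if let down between holes. The spring pushes it down with 6 N when home, 10 N at the upper stop.
- pull_grip (a point): Point on the axis of the round black lock knob (upright cylinder, 28 mm diameter, 36 mm tall), 16 mm below its top; 108 mm above the bench when the pin is home. The knob rides on the sleeve and rises with the pin. Grip it from above, best with the fingers closing across the bar (rig x). Below it is a 26 mm boss, top 86.5 mm above the bench.
- pull_knob: The same round black lock knob; origin at the centre of its underside (88 mm above the bench when the pin is home).
- next_hole (a point): Centre of the mouth of the hole the pin has to end in, on the bar's top face (60 mm above the bench), 50 mm along the rig's +y from where the knob starts.
- release (a joint): Angle of the spring-return catch-release knob in rad: 0 = at rest, grows clockwise seen from above, 0.9 = its stop. A spring of 0.06 N m at rest and 0.2 N m at the stop turns it back when let go.
- release_grip (a point): Point on the axis of the black bar-grip release knob near the rig's -x edge, 68 mm above the bench: a bar 44 mm long, 14 thick, 34 tall, top at 81 mm, on a 44 mm disc whose top is 47 mm high. The bar's length is this point's x (the rig's x at rest) and turns with the knob. A kicker arm below the disc reaches 38 mm out.
- catch (a joint): Position in m of the flat steel travel catch between release knob and sleeve: 0 = its nose blocks a lug on the sleeve, which then cannot go in rig +y; above 0.015 = clear. Twisting the release knob to its stop pushes it to about 0.024, where friction keeps it. It starts at 0 to 0.003.
- burr_stand: Bystander: dark wood block 50 x 90 x 24 mm with small mounted grinding points, 56 mm tall overall, beyond the rig's +y end. Origin under its centre.
- setup_block: Bystander: steel block 50 x 90 x 35 mm with two holes, beyond the rig's -y end. Origin under its centre.
- oil_bottle: Bystander: white plastic bottle 44 mm in diameter, 110 mm tall, on the far side of the rig. Origin under its centre.

How it is judged:
By the outcome, as a careful person would: the job done as asked, in the order asked, and still so for the second after the job is handed in, while the arm keeps its last pose, push and grip.
It also fails if it takes over 53 s, if anything falls off the work surface, if the arm or the gripper's body presses on something with over 40 N, if the wrist force passes 120 N, or if a joint passes its speed limit or range.

## Working session

There is one attempt and no reset: what is moved stays moved. The work goes in short steps, each a Python script; the robot and the scene stay as the last script left them, time stands still between calls to the robot, and variables do not carry over. Pictures are saved under pics/ and viewed, at most 10 in all, crops included, and the job is handed in when it is done.

```bash
mkdir -p pics; cat > h.py <<'E'
import numpy as np, cv2
from scipy.spatial.transform import Rotation as R
from rig import bot
def rot(q): return R.from_quat([q[1],q[2],q[3],q[0]]).as_matrix()
def cloud(c):
    f=192/np.tan(np.radians(c['fovy'])/2); v,u=np.mgrid[:384,:512]; d=c['depth']
    P=np.stack([(u-c['cx'])/f*d,(v-c['cy'])/f*d,d],-1)
    return P@rot(c['attitude']).T+np.array(c['eye'])
def ray(c,u,v,z):
    f=192/np.tan(np.radians(c['fovy'])/2); r=rot(c['attitude'])@np.array([(u-c['cx'])/f,(v-c['cy'])/f,1])
    e=np.array(c['eye']); return e+r*(z-e[2])/r[2]
E
python3 - <<'E'
from h import *
for n in('scene','top'):
    c=bot.read_camera(n); cv2.imwrite(f'pics/{n}1.png',cv2.resize(c['image'],(800,600),interpolation=cv2.INTER_CUBIC)); np.save(f'{n}1.npy',c,allow_pickle=True)
    print(n,c['fovy'],c['cx'],c['cy'],c['eye'],c['attitude'],(c['depth']>0).mean())
s=bot.read_state();print(s)
E
```

```text
scene 50.05023522387381 255.80331020150336 189.17635005998403 [1073.916022   -547.8126485   869.24536209] [-0.35757354  0.87319602  0.30960903 -0.11752497] 0.9962310791015625
top 48.961360451329654 259.44933588629715 194.0897617210726 [ 498.33295443   19.60382452 1039.31769055] [-0.03319929  0.70789005 -0.70392026  0.04780948] 0.9961395263671875
{'clock': 0.1, 'joint_positions': array([ 1.23343508e+00,  3.00403867e-01,  1.52151862e+00,  4.61394564e-05,
        1.32069435e+00, -6.65957444e-02]), 'qvel': array([-0.00024318, -0.00097423, -0.00217279, -0.00090461, -0.00029337,
        0.00012583]), 'effort': array([ 2.13726024e-03, -5.44373167e+01, -3.62383819e+01,  4.59241971e-05,
        3.01011343e-03, -7.92974561e-06]), 'ee_pos': array([147.03654208, 529.78647896, 249.78460592]), 'tool_rot': array([-1.24624400e-04,  1.34975219e-01,  9.90848842e-01, -4.97198264e-04]), 'ft_force': array([ 0.02051543,  0.47340096, -0.2531226 ]), 'moment': array([-0.00881668,  0.00292118,  0.02005903]), 'grip_force': 0.0, 'grip_width': 85.03521698229531}
```

View pics/top1.png

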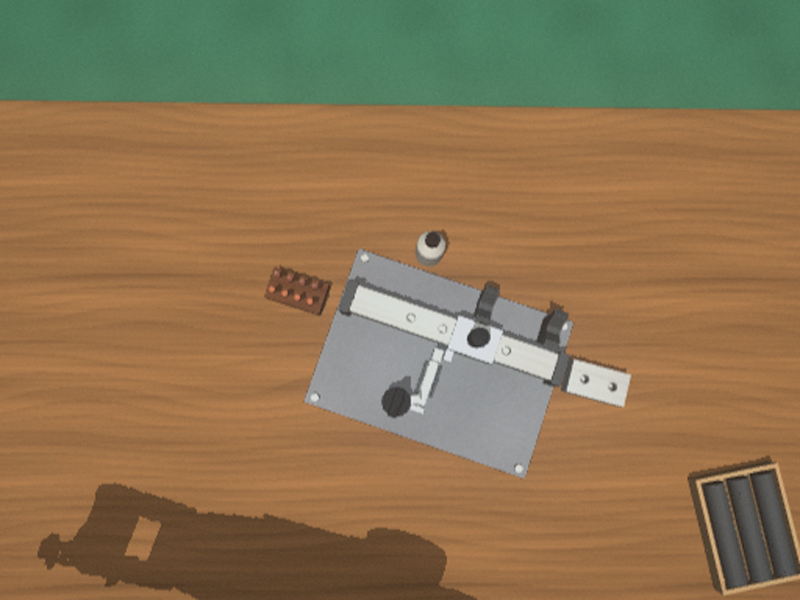

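View pics/scene1.png

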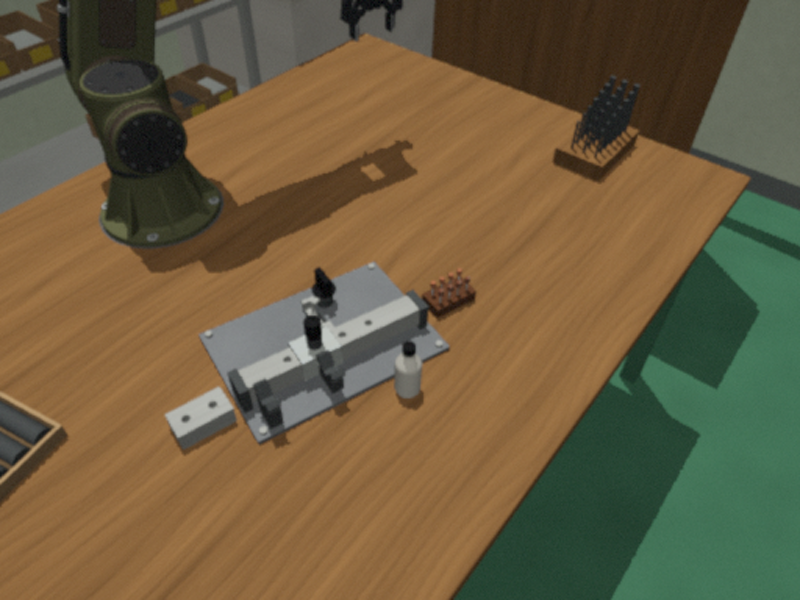

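The top view shows the lock knob at (479,337), the release knob at (396,402), and the plate corners at (359,250), (573,322), (525,477) and (305,403). Rig +y points left and slightly up, so yaw is about -18°. The scene view shows the same lock knob at (313,330) and release bar at (323,283).

```bash
python3 - <<'E'
from h import *
C={n:np.load(f'{n}1.npy',allow_pickle=True).item() for n in('scene','top')}
W={n:cloud(C[n]) for n in C}
c=C['top'];px=np.array([[359,250],[573,322],[525,477],[305,403]])/1.5625
k=np.array([ray(c,u,v,10)[:2] for u,v in px]); print(k.round(1), k.mean(0))
for i in range(4): print(np.linalg.norm(k[i]-k[i-1]).round(1))
# plate by depth: points above 6mm, near
for n in W:
    P=W[n]; m=(P[...,2]>7)&(P[...,2]<13)&(np.linalg.norm(P[...,:2]-k.mean(0),axis=-1)<240)&(P[...,0]>200)
    lab,st=cv2.connectedComponentsWithStats(m.astype(np.uint8))[1:3]; i=1+np.argmax(st[1:,4])
    r=cv2.minAreaRect(P[lab==i][:,:2].astype(np.float32)); print(n,'plate',r, np.median(P[lab==i][:,2]))
y=k[0]-k[1]+k[3]-k[2]; y/=np.linalg.norm(y); x=np.array([y[1],-y[0]]); yaw=np.arctan2(x[1],x[0]); print('yaw',np.degrees(yaw))
o=k.mean(0)
for n in W:
    P=W[n]; g=C[n]['image'].max(-1)<75
    for nm,(u,v) in dict(lock=(479,337),rel=(396,402)).items():
        q=ray(c,u/1.5625,v/1.5625,100 if nm=='lock' else 75)[:2]
        m=g&(np.linalg.norm(P[...,:2]-q,axis=-1)<32)&(P[...,2]>(95 if nm=='lock' else 55))
        Q=P[m]; zt=np.percentile(Q[:,2],92); T=Q[Q[:,2]>zt-5]
        r=cv2.minAreaRect(T[:,:2].astype(np.float32)); ctr=np.array(r[0])
        print(n,nm,'ray',q.round(1),len(Q),'ztop',zt.round(1),'n',len(T),'rect',np.round(r[0],1),np.round(r[1],1),r[2],'mean',T[:,:2].mean(0).round(1),'rig',((ctr-o)@x).round(1),((ctr-o)@y).round(1))
E
```

```text
[[ 701.4   72.5]
 [ 589.  -265.8]
 [ 350.2 -185.9]
 [ 461.1  152.6]] [525.44283187 -56.65851199]
253.3
356.5
251.8
356.3
scene plate ((613.4718627929688, -88.95954895019531), (367.428955078125, 106.413818359375), 64.75672912597656) 9.714487521735236
top plate ((479.4958190917969, -39.371917724609375), (360.1886901855469, 156.83746337890625), 71.1991195678711) 10.797412796681101
yaw -18.262098060392937
scene lock ray [ 558.7 -105.1] 141 ztop 124.7 n 78 rect [ 558.8 -104.6] [24.4 25.7] 57.822837829589844 mean [ 559.6 -105.4] rig 46.7 -35.1
scene rel ray [465.4  12.9] 102 ztop 80.4 n 52 rect [467.7  10.1] [13.  42.6] 72.62352752685547 mean [468.  10.] rig -75.8 45.3
top lock ray [ 558.7 -105.1] 125 ztop 126.6 n 107 rect [ 557.6 -101.7] [24.3 24.1] 89.63992309570312 mean [ 557.7 -101.8] rig 44.6 -32.7
top rel ray [465.4  12.9] 114 ztop 82.7 n 111 rect [466.   12.8] [13.6 40.8] 71.66604614257812 mean [466.   12.9] rig -78.3 47.3
```

```bash
cat >> h.py <<'E'
yaw=np.radians(-18.1)
X=np.array([np.cos(yaw),np.sin(yaw),0]);Y=np.array([-X[1],X[0],0])
def quat(a,flip=0):  # tool y at world angle a+90deg, pointing down
    a=a+np.pi*flip; y=np.array([-np.sin(a),np.cos(a),0]); z=np.array([0,0,-1.]); x=np.cross(y,z)
    q=R.from_matrix(np.stack([x,y,z],1)).as_quat(); return [q[3],q[0],q[1],q[2]]
def st(t=''):
    s=bot.read_state(); print(t,'t',round(s['clock'],2),'p',s['ee_pos'].round(1),'F',s['ft_force'].round(1),'M',s['moment'].round(2),'w',round(s['grip_width'],1),'gf',round(s['grip_force'],1)); return s
REL=np.array([467,11.7,0]);LOCK=np.array([558.4,-103.3,0])
E
python3 - <<'E'
from h import *
for f in(0,1):
    for n,p,a in(('rel',[*REL[:2],71],yaw),('relup',[*REL[:2],160],yaw),('tw',[*REL[:2],71],yaw-1),('lock',[*LOCK[:2],108],yaw+np.pi/2),('lock-',[*LOCK[:2],108],yaw-np.pi/2)):
        q=bot.ik(p,quat(a,f)); print(f,n,None if q is None else np.round(q,2))
E
```

```text
0 rel [-0.05  0.36  1.91 -0.    0.87 -1.31]
0 relup [-0.05  0.22  1.85 -0.    1.07 -1.31]
0 tw [-0.05  0.36  1.91 -0.    0.87 -0.31]
0 lock None
0 lock- [-0.25  0.49  1.61 -0.    1.04  0.07]
1 rel [-0.05  0.36  1.91 -0.    0.87  1.83]
1 relup [-0.05  0.22  1.85 -0.    1.07  1.83]
1 tw None
1 lock [-0.25  0.49  1.61 -0.    1.04  0.07]
1 lock- None
```

```bash
python3 - <<'E'
from h import *
bot.move_to([*REL[:2],170],quat(yaw)); bot.move_gripper(50,40); st('above')
c=bot.read_camera('scene'); cv2.imwrite('pics/s2.png',cv2.resize(c['image'][100:340,80:400],(800,600)))
print(bot.servo_line([*REL[:2],72],speed=100,until_force=8)); st('down')
bot.move_gripper(0,30); s=st('closed'); print('F along Y',s['ft_force']@Y)
E
```

```text
above t 2.74 p [467.   11.8 170. ] F [-0.3  0.3  1.3] M [-0.    0.02 -0.01] w 49.9 gf 0.0
False
down t 3.92 p [467.3  11.7  72.5] F [0.4 0.1 0.1] M [-0.02 -0.02  0.04] w 49.7 gf 0.0
closed t 4.33 p [467.6  12.7  72.6] F [ 1.6 12.2  3.6] M [ 1.73 -0.24 -0.33] w 13.6 gf 30.7
F along Y 12.09615821036124
```

View pics/s2.png

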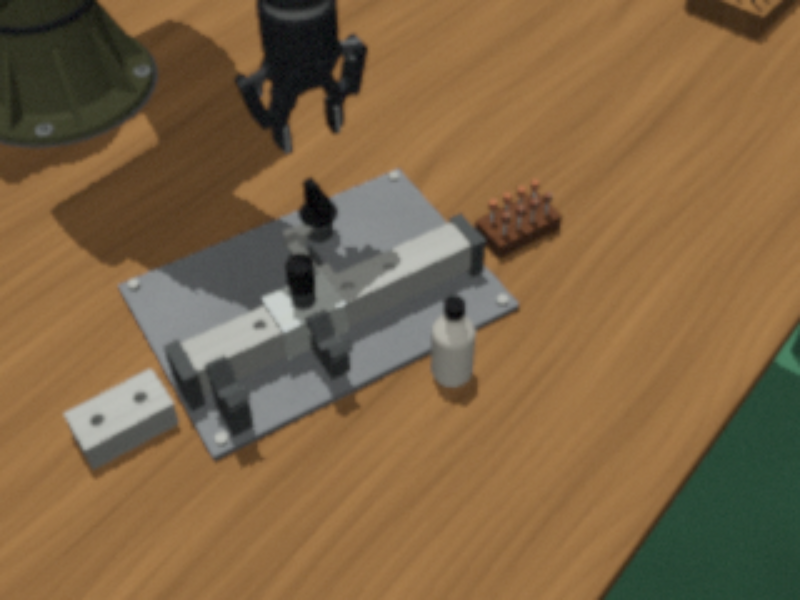

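The release bar is gripped at 13.6 mm wide, against 14 expected. The picture shows the gripper above it and nothing disturbed. The side force says the bar sits about 1 mm further along +Y, so I'll shift there and twist.

```bash
python3 - <<'E'
from h import *
p=np.array([467,11.7,72.5])+1.3*Y
bot.servo_line(p,speed=20); s=st('centred')
bot.move_gripper(0,60)
for a in(0.3,0.6,0.8,0.88,0.94,1.0):
    bot.move_to(p,quat(yaw-a)); s=st(f'a={a}')
    r=R.from_matrix(rot(s['tool_rot'])).as_matrix()[:,1]; print('   tool yaw twist',round(yaw-np.arctan2(-r[0],r[1]),3))
    if abs(s['moment'][2])>2.5: break
np.save('p.npy',p)
E
```

```text
centred t 4.58 p [467.6  13.   72.8] F [2.3 2.2 2. ] M [ 0.3  -0.12 -0.34] w 13.8 gf 30.8
a=0.3 t 5.19 p [467.5  12.8  72.8] F [0.1 1.9 7.3] M [0.2  0.17 0.08] w 12.9 gf 62.3
   tool yaw twist 0.3
a=0.6 t 5.58 p [467.4  12.7  72.8] F [-1.8 -0.7  7.4] M [-0.12  0.48  0.15] w 12.9 gf 62.4
   tool yaw twist 0.6
a=0.8 t 5.89 p [467.2  12.6  72.8] F [-3.5 -1.6  8.4] M [-0.28  0.68  0.19] w 12.9 gf 62.6
   tool yaw twist 0.8
a=0.88 t 6.14 p [467.2  12.6  72.8] F [-4.4 -2.   9.3] M [-0.35  0.74  0.18] w 12.8 gf 62.7
   tool yaw twist 0.88
a=0.94 t 6.39 p [467.2  12.6  72.8] F [-4.7 -1.8  9.1] M [-0.24  0.77  1.3 ] w 13.3 gf 65.6
   tool yaw twist 0.938
a=1.0 t 6.64 p [467.4  12.1  72.9] F [-3.4 -7.8  8.8] M [-1.25  0.47  1.43] w 12.9 gf 93.4
   tool yaw twist 0.997
```

The stop shows clearly: the moment jumps from 0.18 to 1.3 N m at about 0.9 rad. Next I'll turn back, release, rise, and look to confirm the catch is clear.

```bash
python3 - <<'E'
from h import *
p=np.load('p.npy')
bot.move_to(p,quat(yaw-0.45)); bot.move_to(p,quat(yaw-0.05)); st('back')
bot.move_gripper(50); bot.servo_line([p[0],p[1],180],speed=150); st('up')
# go toward lock from above, off to the robot side for a clear view
bot.move_to([*(LOCK[:2]-150*X[:2]),230],quat(yaw-np.pi/2)); bot.move_gripper(56)
for n in('top','scene'):
    c=bot.read_camera(n); np.save(f'{n}3.npy',c,allow_pickle=True)
    if n=='top': cv2.imwrite('pics/t3.png',cv2.resize(c['image'][150:330,180:420],(800,600)))
    P=cloud(c);g=c['image'].max(-1)<75
    m=g&(np.linalg.norm(P[...,:2]-LOCK[:2],axis=-1)<25)&(P[...,2]>118)&(P[...,2]<135)
    T=P[m]; (cx,cy),r=cv2.minEnclosingCircle(T[:,:2].astype(np.float32)); print(n,len(T),cx,cy,r,T.mean(0).round(1))
    f=192/np.tan(np.radians(c['fovy'])/2); v,u=np.nonzero(m); print('  ray',ray(c,u.mean(),v.mean(),124).round(1))
st()
E
```

```text
back t 7.7 p [467.8  13.   72.8] F [1.1 2.9 5.3] M [ 0.51 -0.22  0.07] w 12.6 gf 62.0
up t 9.01 p [467.   12.9 179.2] F [-0.4 -0.4 -1.3] M [-0.02  0.05  0.06] w 49.8 gf 0.0
top 114 557.4679565429688 -101.96514892578125 12.997136116027832 [ 557.6 -101.5  124.7]
  ray [ 557.7 -101.6  124. ]
scene 80 560.1176147460938 -104.08363342285156 13.975408554077148 [ 559.9 -105.6  123.1]
  ray [ 560.5 -106.1  124. ]
 t 10.57 p [415.9 -56.6 229.9] F [ 0.2 -0.1 -0. ] M [ 0.06  0.04 -0.02] w 56.2 gf 0.0
```

View pics/t3.png

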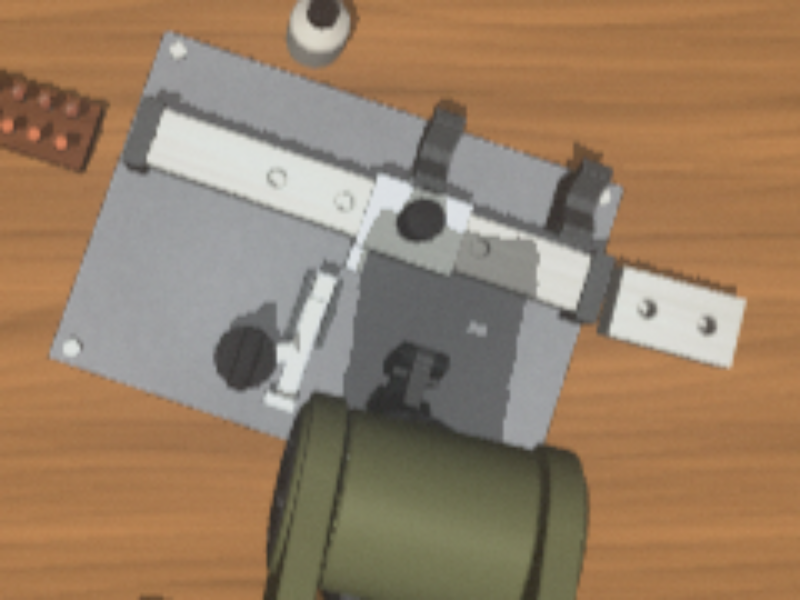

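The catch has moved back and is now clear of the sleeve lug. It shows as a bar from (325,270) to (285,395), with a gap to the lug at (355,255). The release knob at (245,357) is back at rest and the bystanders are untouched. Next is the lock knob.

```bash
python3 - <<'E'
from h import *
L=np.array([558.3,-102.2,0]); q=quat(yaw-np.pi/2)
bot.move_to(L+[0,0,180],q)
print(bot.servo_line(L+[0,0,110],speed=80,until_force=8)); st('down')
bot.move_gripper(0,40); s=st('closed'); fx=s['ft_force']@X; print('FX',fx,'FY',s['ft_force']@Y)
p=L+[0,0,110]+X*np.clip(fx/10,-2.5,2.5)
bot.servo_line(p,speed=20); s=st('centred'); print('FX',s['ft_force']@X,'FY',s['ft_force']@Y)
bot.move_gripper(0,70); s=st('tight'); np.save('p.npy',p)
for dz in (4,9,13.5):
    bot.servo_line(p+[0,0,dz],speed=20); s=st(f'lift{dz}')
E
```

```text
False
down t 12.27 p [ 558.6 -102.3  110.5] F [ 0.6 -1.9  1.1] M [0.03 0.02 0.06] w 56.2 gf 0.0
closed t 12.63 p [ 559.2 -102.5  110.8] F [ 5.5 -0.6  0.6] M [-0.23 -0.73  0.01] w 27.0 gf 40.5
FX 5.4014886189247795 FY 1.096127218668593
centred t 12.88 p [ 559.3 -102.5  110.7] F [ 1.6 -1.1  6.1] M [-0.08 -0.24 -0.01] w 26.9 gf 40.9
FX 1.8500817152626532 FY -0.5394814756941155
tight t 13.1 p [ 559.3 -102.5  110.8] F [ 2.5 -1.5  6.5] M [-0.07 -0.15  0.03] w 26.5 gf 68.3
lift4 t 13.45 p [ 559.1 -102.5  113.6] F [ 9.6 -2.1 -7.8] M [-0.41 -1.42  0.06] w 26.1 gf 69.3
lift9 t 13.85 p [ 559.1 -102.5  118.4] F [ 8.5 -2.3 -8. ] M [-0.4  -1.51 -0.04] w 26.0 gf 69.3
lift13.5 t 14.22 p [ 559.1 -102.5  122.8] F [ 9.  -2.3 -9.4] M [-0.39 -1.62  0.01] w 26.6 gf 69.4
```

```bash
python3 - <<'E'
from h import *
p=np.load('p.npy')
for d in (10,30,50):
    bot.servo_line(p+Y*d+[0,0,13.7],speed=40); s=st(f'd{d}'); print('  FX,FY',(s['ft_force']@X).round(1),(s['ft_force']@Y).round(1),'moved',((s['ee_pos']-[559.1,-102.5,0])@Y).round(1))
    if abs(s['ft_force']@Y)>20: break
c=bot.read_camera('top'); cv2.imwrite('pics/t4.png',cv2.resize(c['image'][150:330,180:420],(800,600)))
E
```

```text
d10 t 14.62 p [562.3 -92.8 123. ] F [10.4 -1.1 -9.6] M [-0.31 -1.69 -0.02] w 26.2 gf 69.3
  FX,FY 10.2 2.1 moved 10.2
d30 t 15.28 p [568.7 -73.9 123.1] F [11.6 -1.6 -9.9] M [-0.29 -1.93  0.03] w 26.0 gf 69.4
  FX,FY 11.5 2.1 moved 30.2
d50 t 15.93 p [575.1 -55.  123.1] F [ 13.3  -2.4 -10.2] M [-0.33 -2.02  0.01] w 25.8 gf 69.5
  FX,FY 13.4 1.9 moved 50.1
```

```bash
python3 - <<'E'
from h import *
p=np.load('p.npy')+1.0*X+50*Y
for dz in (13.7,6,3,1,-0.3):
    bot.servo_line(p+[0,0,dz],speed=20); s=st(f'dz{dz}'); print('  FX,FY',(s['ft_force']@X).round(1),(s['ft_force']@Y).round(1))
    if s['ft_force'][2]>15: break
np.save('p2.npy',p)
E
```

```text
dz13.7 t 16.23 p [575.3 -55.1 122.7] F [ 7.7 -1.  -9.1] M [-0.13 -1.41 -0.02] w 26.3 gf 69.6
  FX,FY 7.6 1.5
dz6 t 16.76 p [575.3 -55.1 115.2] F [ 6.2 -0.9 -8.2] M [-0.11 -1.16 -0.04] w 26.6 gf 69.6
  FX,FY 6.2 1.1
dz3 t 17.06 p [575.3 -55.1 112.2] F [ 5.6 -0.4 -7.1] M [-0.07 -1.13  0.05] w 26.4 gf 69.9
  FX,FY 5.5 1.4
dz1 t 17.31 p [575.4 -55.1 110.9] F [ 3.9 -0.3 -1. ] M [-0.05 -0.7  -0.  ] w 26.2 gf 70.5
  FX,FY 3.8 0.9
dz-0.3 t 17.56 p [575.6 -55.1 110.8] F [-1.6  0.4 10.8] M [0.12 0.27 0.01] w 26.3 gf 71.9
  FX,FY -1.6 -0.1
```

View pics/t4.png

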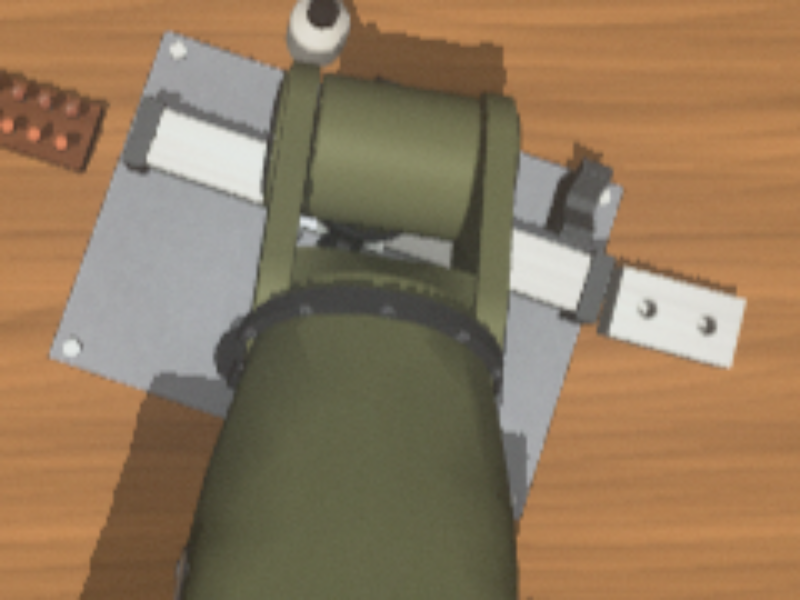

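The knob bottomed at z = 110.8, against 110.7 when the pin was home before, so it is home. The picture shows the arm over the sleeve with the bystanders in place. I'll nudge along the bar to confirm engagement and take a look.

```bash
python3 - <<'E'
from h import *
p=np.load('p2.npy')
for d in (3,-3,0):
    bot.servo_line(p+Y*d+[0,0,0.2],speed=15); s=st(f'nudge{d}'); print('  FY',(s['ft_force']@Y).round(1),'y',((s['ee_pos']-[559.1,-102.5,0])@Y).round(2))
c=bot.read_camera('scene'); cv2.imwrite('pics/s5.png',cv2.resize(c['image'][120:300,120:360],(800,600)))
E
```

```text
nudge3 t 17.91 p [576.1 -53.2 110.8] F [-2.8 -6.7  6.7] M [-1.01  0.3   0.05] w 26.1 gf 71.4
  FY -7.2 y 52.15
nudge-3 t 18.46 p [575.  -56.6 110.9] F [ 5.5 11.4  4.2] M [ 1.79 -0.74 -0.1 ] w 26.4 gf 71.3
  FY 12.6 y 48.6
nudge0 t 18.81 p [575.5 -55.  110.8] F [1.7 1.5 5.5] M [ 0.26 -0.18  0.05] w 26.3 gf 71.4
  FY 1.9 y 50.27
```

View pics/s5.png

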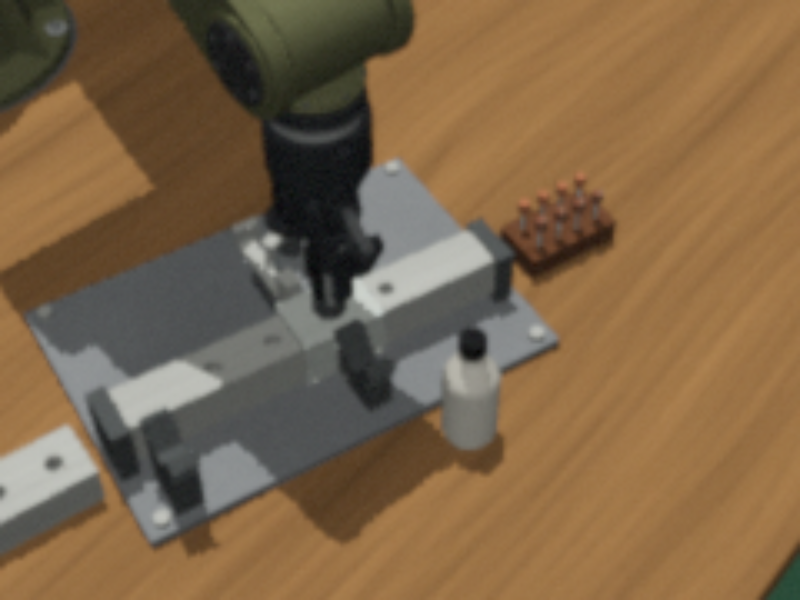

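Two holes, at (213,367) and (272,340), are now exposed on the short side of the sleeve and one, at (385,288), on the long side, so it sits in the next hole. The nudges met resistance both ways, so the pin is engaged. I'm handing in.

```bash
python3 -c "
from h import *
print(bot.finish_job())"
```

```text
the job is handed in; nothing more can be done
None
```

The job is handed in at about 19 s: the catch was kicked clear, the sleeve moved one hole longer with the pin home, the lock knob is still held, and the bystanders look undisturbed.

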